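# Clamp the tube rack on the mixer

### The arm

A 7-joint arm with a two-finger parallel gripper is mounted at the origin on the work surface; the furniture and walls round the work are solid. World frame = base frame: x ahead of the robot, y to its left, z up, the work surface at z = 0. Lengths are in mm, angles in rad, forces in N, time in s.
With the tool pointing down it reaches from about 350 to 900 mm from the base axis. Payload 19.9 kg.
Tool frame: the origin (TCP) lies at the very end of the fingers, on their centre line; the grasp point (between the pads) lies 19 mm behind it; z points along the fingers, y is the line along which they close (so a half turn about z gives the same grasp; the last joint's range is limited). The gripper opens to 94 mm and grips with 3 to 60 N. Pads are 16 mm wide; open, the fingers measure 119 mm over their backs; the gripper's body (75 mm by 177 mm) begins 78 mm behind the grasp point.
Start: joints at [1.19, 0.417, -0.01, 1.614, 0.005, 1.111, -0.053], TCP at [207.715, -589.452, 205.425] pointing down, gripper open.
Joint ranges: [-2.81, 2.81], [-0.39, 2.02], [-1.27, 1.25], [0.06, 2.57], [-1.19, 4.33], [0.19, 2], [-2.82, 2.82]. Speed limits (rad/s): [1.89, 1.89, 2.39, 2.39, 3.01, 3.01, 3.01].

### API

Orientations are given as a 3x3 rotation matrix whose columns are the frame's x, y, z axes.
In Python, from station import robot gives the robot as it stands.
- The arm moves only by the tool carry_out, never from a script. Its argument "rows" is a list of rows, each an object of numbers: "gripper": the closure, from -1 (fully open) to 1 (shut); "x", "y", "z": the shift along the tool's x, y, z in m; "turn": the turn about the tool's z in degrees. A call has 1 to 5 rows; each row is the pose to reach, as a shift and turn from the pose commanded when the call began, along the tool's axes at that moment; what a row does not reach only later rows make up. A row lasts 1/8 s, in which the tool goes at most 62.5 mm and 10.7 degrees, less where a joint would pass 70% of its speed; a pose out of reach is approached as far as the arm can. A call with a gripper value outside its range is refused whole. The fingers move at their own pace and stop on an object; the grip force is fixed at half the most. Time passes only in rows, so rows that repeat a pose let the fingers close. It gives the time, the measured TCP pose, the force, the opening and the grip force at its end, in the units of the state.
- robot.get_obs(): the state, without advancing time (a new reading comes with each control period).
- robot.grab_frame(name): name is "scene" or "side" or "wrist"; returns a dict with "pixels" (400x640x3 uint8, blue, green, red), "mtx" (3x3 intrinsics, pixels), "eye" and "orientation" of the camera in the world. Camera axes: x right, y down, z forward; pixel columns grow to the right and rows downward; lengths in mm; the calibration is good to about 2 mm. A picture is of the moment at which its call begins. There is no depth.
- robot.sign_off(): hands the job in; it is judged then, once.
Trained networks look in the newest picture that a camera, given by its name, has taken for a name from the list of things; names that differ only in an ending like _2 or _b are one class to them, and where a whole thing is asked for, a point or a joint stands for the part that bears it (a point fixed in the world has none). Each returns a list of dicts, best first, with "score" (0 to 1); they miss things now and then, are a little off and sometimes report something else, mostly with a low value. They report only what shows in the picture. A call takes as long as a camera call.
- robot.search_frame(label, camera): "position" ([row, column] as shares, 0 to 1, of the picture: columns of its width, rows of its height, amid what is visible of it).
- robot.outline_of(label, camera): "mask" (400x640 bool, what is visible of it) and "position" ([row, column] as shares, 0 to 1, of the picture: columns of its width, rows of its height, amid what is visible of it).
- robot.mark_of(label, camera): "position" ([row, column] as shares, 0 to 1, of the picture: columns of its width, rows of its height: a listed point, or the origin of a listed thing).
The state is a dict: "time": time; "joint_positions": joint angles; "joint_vel": joint speeds; "joint_efforts": joint torques, N m; "tool_pos": TCP position; "tcp_rot": TCP orientation; "wrist_force": force on the tool from outside, world axes, zero at the start; "torque": the same for the moment, N m; "opening": opening from 0.0 (shut) to 1.0 (fully open); "grip_force": force on a finger pad.
Only numpy, scipy, OpenCV 4.12 (cv2) and the standard library are available. Lean on these libraries where they do the work, as an engineer would, in place of code of your own. Each camera call takes 0.05 s, during which the arm holds its last target. There are 200 camera calls.

### The job

Four capped blood tubes stand in their rack on the small bench mixer: make them safe for mixing. With the side of a finger push the steel hold-down strap round until it lies over the tubes against its stop, and only then push the cam lever on its post all the way down, so that the sprung pad under the strap presses on the caps. Nothing is to be grasped or lifted; keep the fingers off the tubes and the rack, leave the things round the mixer where they are, and finish with the hand clear.

Things in the scene. Friction and masses are not known exactly. Their poses are not given: they have to be found in the camera images.
- mixer: white bench tube mixer, 240 x 112 mm, 53 mm to its aluminium platform, fixed to the desk; origin at the centre of its underside, z up, x along its length from the clamp post (x = -94 mm) towards the strap's stop, an upright steel pin at (88, 29.5) mm, 15 mm across, 176 mm high. The rack stands mid-platform, its length along x; cap tops 144 mm above the desk
- post_axis (a point): point on the vertical axis of the clamp post, 172 mm above the desk (the top face of the raised strap); strap and lever swing round this axis together, the lever always over the strap's centre line
- clamp_swing (a joint): swing angle of strap and lever, rad: 0 = strap over the tubes against its stop, pointing along the mixer's +x from the post; grows as the strap opens clockwise seen from above (towards the mixer's -y), at most 1.5, starts 0.65 to 1.05. Light friction (about 0.5 N at the strap's end): it stays where it is left
- strap_tip (a point): middle of the top face at the strap's free end, 194 mm from the post axis. The strap is a steel channel 44 mm wide with side flanges 157 to 172 mm above the desk while the lever is up (flanges from 20 mm to 194 mm out). The flange to push is the trailing one, on the side away from the tubes
- pad: rubber pad, 134 x 40 mm, on springs under the strap, centred 94 mm from the post axis; 3 to 3.5 mm above the cap tops while the lever is up; presses on the four caps with about 7 N in all when the strap is over them and the lever home. Its x runs along the strap to the free end, z up; origin at desk height
- cam_lever (a joint): cam lever angle, rad: 0 = raised, 60 degrees above the strap, leaning towards the strap's free end; 1.05 = home, level above the strap; starts 0 to 0.1. Pivot: a level pin on the post axis 190 mm above the desk. Going down it lowers the strap 5.5 mm, and the strap then no longer clears the caps. Takes about 3 N on the grip and stays where it is left
- lever_end (a point): point on the upper face of the lever's black grip, 85 mm from the pivot pin (196 mm above the desk when home); the grip is 26 mm wide, 12 mm thick, and ends 101 mm from the pin in a slightly upturned lip
- tube_rack: clear twelve-hole tube rack, 50 x 134 x 48 mm, loose in the low rails of the platform; origin at the centre of its underside, y along its length. Not to be touched with the fingers
- sample_tube_1: one of four alike capped sample tubes, 18 mm across the cap, 88 mm tall, standing loose and upright in a hole of the rack; origin at the centre of its foot, z up. Not to be touched with the fingers
- sample_tube_2: one of four alike capped sample tubes, 18 mm across the cap, 88 mm tall, standing loose and upright in a hole of the rack; origin at the centre of its foot, z up. Not to be touched with the fingers
- sample_tube_3: one of four alike capped sample tubes, 18 mm across the cap, 88 mm tall, standing loose and upright in a hole of the rack; origin at the centre of its foot, z up. Not to be touched with the fingers
- sample_tube_4: one of four alike capped sample tubes, 18 mm across the cap, 88 mm tall, standing loose and upright in a hole of the rack; origin at the centre of its foot, z up. Not to be touched with the fingers
- mouse_side: black computer mouse, 102 x 58 x 41 mm, on its mat beyond the mixer; leave alone
- wipes_tub: round tub of wipes with a screw lid, 55 mm across, 80 mm tall, on the desk beyond the mixer; leave alone

How it is judged (in metres and radians):
On the way, in this order (a step that is already met when the one before it is completed fails the run):
1. the strap lies over the tubes against its stop (within 3 degrees), the lever still up (value of joint clamp_swing below 0.05 rad and value of joint cam_lever below 0.35 rad), for 0.2 s.
2. the cam lever is pushed home and the pad presses on every cap (value of joint clamp_swing below 0.05 rad and value of joint cam_lever above 0.97 rad and contact force between pad and sample_tube_1 above 0.3 N and contact force between pad and sample_tube_2 above 0.3 N and contact force between pad and sample_tube_3 above 0.3 N and contact force between pad and sample_tube_4 above 0.3 N), for 0.2 s.
At the end, for the whole second after the job is handed in: strap within 0.05 rad of its stop, lever home (over 0.97 of 1.05 rad), the pad pressing on each of the four caps with over 0.3 N, the tubes upright within 7 degrees, and the rack at rest in its rails within 8 mm of where it stood (all of step 2 and angle between each of sample_tube_1, sample_tube_2, sample_tube_3, sample_tube_4's own z axis and vertical below 0.12 rad and distance of tube_rack from where it was at the start of the episode below 0.008 m and linear speed of tube_rack below 0.01 m/s); the robot touches nothing.
It fails at once if a tube is lifted in the rack by more than 10 mm, or knocked askew (z of any of sample_tube_1, sample_tube_2, sample_tube_3, sample_tube_4 in the frame of tube_rack above 0.013 m or angle between any of sample_tube_1, sample_tube_2, sample_tube_3, sample_tube_4's own z axis and vertical above 0.25 rad).
It fails at once if the rack is lifted or shifted by more than 10 mm (distance of tube_rack from where it was at the start of the episode above 0.01 m).
It fails at once if the fingers press on a tube or on the rack (over 1.5 N) (contact force between the fingers and sample_tube_1 above 1.5 N or contact force between the fingers and sample_tube_2 above 1.5 N or contact force between the fingers and sample_tube_3 above 1.5 N or contact force between the fingers and sample_tube_4 above 1.5 N or contact force between the fingers and tube_rack above 1.5 N).
It fails at once if a bystander (mouse, tub) is moved by more than 15 mm (distance of any of mouse_side, wipes_tub from where it was at the start of the episode above 0.015 m).
It also fails if it takes over 42 s, if anything falls off the work surface, if the arm or the gripper's body presses on something with over 40 N, if the wrist force passes 120 N, or if a joint passes its speed limit or range.

## Working session

There is one attempt and no reset: what is moved stays moved. The work goes in short steps, Python scripts to look and compute and a tool call to move; the robot and the scene stay as the last step left them, time stands still between calls to the robot, and variables do not carry over. Pictures are saved under pics/ and viewed, at most 10 in all, crops included, and the job is handed in when it is done.

Besides the shell and the picture viewer there is one more tool, called after "Request:" by a JSON object that holds its "method" and its "body", one argument or row to a line. carry_out: Moves the arm, as the interface text tells. Its arguments: {"type":"object","properties":{"rows":{"type":"array","items":{"type":"object","properties":{"gripper":{"type":"number"},"x":{"type":"number"},"y":{"type":"number"},"z":{"type":"number"},"turn":{"type":"number"}}}}},"required":["rows"]}

```bash
mkdir -p pics; cat > h.py <<'E'
import numpy as np, cv2
from station import robot
def ray(f,p):
    r,c=p; uv=np.array([c*640,r*400,1.])
    d=np.array(f["orientation"])@np.linalg.inv(np.array(f["mtx"]))@uv
    return np.array(f["eye"],float),d/np.linalg.norm(d)
def atz(f,p,z):
    e,d=ray(f,p); return e+d*(z-e[2])/d[2]
def tri(rs):
    A=np.zeros((3,3));b=np.zeros(3)
    for e,d in rs:
        P=np.eye(3)-np.outer(d,d);A+=P;b+=P@e
    x=np.linalg.solve(A,b); return x,[np.linalg.norm((np.eye(3)-np.outer(d,d))@(x-e)) for e,d in rs]
E
python3 - <<'E'
from h import *
o=robot.get_obs(); print(o["time"],o["tool_pos"],np.round(o["tcp_rot"],3).tolist())
F={}
for c in ("scene","side","wrist"):
    f=F[c]=robot.grab_frame(c); cv2.imwrite(f"pics/{c}0.png",f["pixels"])
    print(c,np.round(f["eye"]),np.round(np.array(f["orientation"])[:,2],2))
for n,z in (("post_axis",172),("strap_tip",172),("lever_end",None),("mixer",0),("tube_rack",56),("pad",0),("mouse_side",0),("wipes_tub",0)):
    rs=[]
    for c in F:
        m=robot.mark_of(n,c)
        if m:
            p=m[0]["position"]; print(n,c,round(m[0]["score"],2),np.round([p[1]*640,p[0]*400]),np.round(atz(F[c],p,z)) if z is not None else "")
            if m[0]["score"]>.4: rs.append(ray(F[c],p))
    if len(rs)>1: x,e=tri(rs); print("  tri",np.round(x,1),np.round(e,1))
E
```

```text
0.0 [ 207.58904399 -589.14776907  204.85835983] [[0.943, 0.332, -0.0], [0.332, -0.943, 0.001], [-0.0, -0.001, -1.0]]
scene [ 577. -877.  619.] [-0.01  0.85 -0.52]
side [ 964. -929.  596.] [-0.39  0.81 -0.44]
wrist [ 275. -565.  383.] [-0.23 -0.08 -0.97]
post_axis scene 0.83 [194. 234.] [ 366. -238.  172.]
post_axis side 0.81 [211. 195.] [ 369. -239.  172.]
  tri [ 365.4 -235.2  169.7] [0. 0.]
strap_tip scene 0.8 [267. 284.] [ 504. -363.  172.]
strap_tip side 0.83 [229. 235.] [ 510. -368.  172.]
  tri [ 502.9 -358.1  166.1] [1.1 1.1]
lever_end scene 0.75 [203. 196.] 
lever_end side 0.89 [209. 162.] 
  tri [ 399.1 -267.7  265.2] [1.5 1.5]
mixer scene 0.95 [254. 302.] [ 455. -217.    0.]
mixer side 0.77 [257. 261.] [ 455. -210.    0.]
  tri [ 454.9 -211.7   -1.7] [2.5 2.5]
tube_rack scene 0.73 [256. 277.] [ 462. -211.   56.]
tube_rack side 0.56 [254. 246.] [ 467. -231.   56.]
  tri [ 462.1 -219.    54.4] [6.3 6.3]
mouse_side scene 0.72 [398. 285.] [ 742. -161.    0.]
mouse_side side 0.72 [385. 272.] [ 748. -132.    0.]
  tri [ 747.1 -140.    -5.4] [9.5 9.5]
wipes_tub scene 0.76 [370. 255.] [694. -62.   0.]
wipes_tub side 0.77 [369. 252.] [690. -66.   0.]
  tri [692.5 -73.6   7. ] [1.7 1.7]
```

View pics/scene0.png

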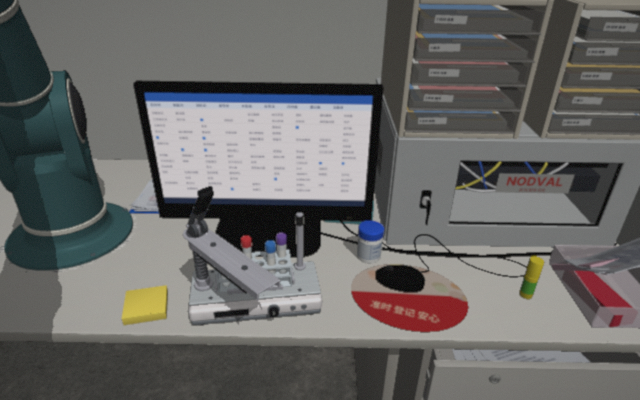

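View pics/side0.png

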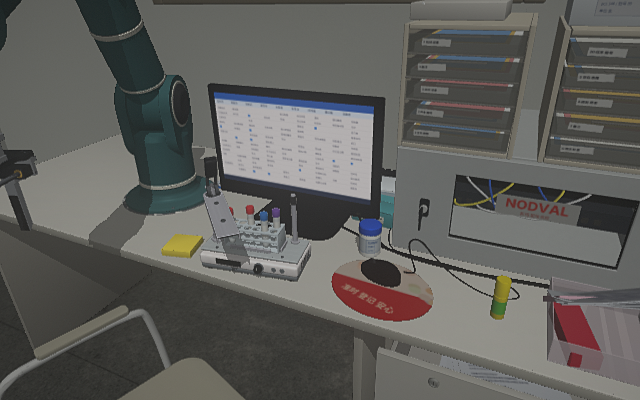

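The scene view shows the strap from the post (194,234) to its tip (267,284), swung towards the camera. The lever is up, and the stop pin's top is near (299,214). In the side view the pin top is near (293,195) and everything else agrees. Next I'll work out the mixer yaw from the pin, and the approach.

```bash
cat > g.py <<'E'
from h import *
def rel(p,yaw0=None):
    o=robot.get_obs(); R=np.array(o["tcp_rot"]); return np.round(R.T@(np.array(p)-o["tool_pos"]),1)
E
python3 - <<'E'
from g import *
F={c:robot.grab_frame(c) for c in("scene","side")}
print(tri([ray(F["scene"],(214/400,299/640)),ray(F["side"],(195/400,293/640))]),atz(F["scene"],(214/400,299/640),176),atz(F["side"],(195/400,293/640),176))
pa=np.array([367,-238.]); pin=(atz(F["scene"],(214/400,299/640),176)+atz(F["side"],(195/400,293/640),176))[:2]/2
d=pin-pa; print("pin dist (184.4)",np.linalg.norm(d)); yaw=np.arctan2(d[1],d[0])-np.arctan2(29.5,182); print("yaw",np.degrees(yaw))
tip=np.array([507,-364.]); s=tip-pa; print("tip r",np.linalg.norm(s)); a=np.arctan2(s[1],s[0]); print("strap deg",np.degrees(a),"swing",yaw-a)
u=np.array([np.cos(a),np.sin(a)]); n=np.array([u[1],-u[0]])
for off in(70,36): p=np.r_[pa+u*172+n*off,162]; print(off,p,rel(p))
for n in("post_axis","strap_tip"):
  for c in F: m=robot.mark_of(n,c); print(n,c,atz(F[c],m[0]["position"],172)) if m else 0
E
```

```text
(array([ 542.67022318, -173.22202932,  174.8993269 ]), [np.float64(0.3264809579145701), np.float64(0.32648095791460113)]) [ 542.73505822 -175.57139903  176.        ] [ 543.54013656 -174.53627068  176.        ]
pin dist (184.4) 187.04724783031944
yaw 10.458447132625219
tip r 188.35073665903195
strap deg -41.98721249581666 swing 0.9153494388965767
70 [ 448.01906194 -405.09252408  162.        ] [288.  -94.   43.4]
36 [ 470.76386282 -379.8205231   162.        ] [ 317.8 -110.3   43.4]
post_axis scene [ 366.16009684 -227.10001826  172.        ]
post_axis side [ 371.49830393 -234.56689344  172.        ]
strap_tip scene [ 501.66548248 -365.03330643  172.        ]
strap_tip side [ 504.45360419 -363.83728313  172.        ]
```

Request:
{"method": "carry_out", "body": {
  "rows": [
    {"x": 0.05, "y": -0.017, "turn": 9, "gripper": 1},
    {"x": 0.1, "y": -0.034, "turn": 18, "gripper": 1},
    {"x": 0.15, "y": -0.05, "turn": 27, "gripper": 1},
    {"x": 0.2, "y": -0.066, "turn": 36, "gripper": 1},
    {"x": 0.25, "y": -0.082, "turn": 45, "gripper": 1}
  ]
}}

```text
validation failed for argument at $.ro...
```

```bash
python3 - <<'E'
from g import *
f=robot.grab_frame("wrist"); cv2.imwrite("pics/w1.png",f["pixels"]); o=robot.get_obs()
print(o["time"],o["tool_pos"],np.round(o["tcp_rot"],3).tolist(),o["opening"],rel([448,-405,162]))
for n in("post_axis","strap_tip"):
    m=robot.mark_of(n,"wrist")
    if m: print(n,m[0]["score"],atz(f,m[0]["position"],172))
E
```

```text
1.7 [ 207.72797028 -589.45783993  205.42302273] [[0.943, 0.332, -0.0], [0.332, -0.943, 0.0], [-0.0, -0.0, -1.0]] 0.9976035800870484 [287.9 -94.1  43.4]
```

View pics/w1.png

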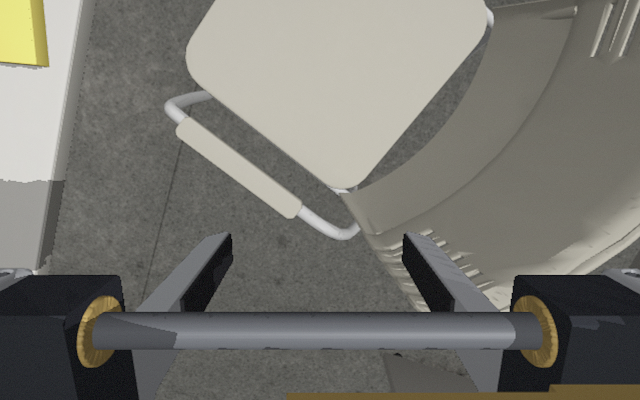

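The move was refused and the arm stayed put, so the wrist view shows only the chair and floor. I'll retry with every field filled in.

Request:
{"method": "carry_out", "body": {
  "rows": [
    {"x": 0.05, "y": -0.017, "z": 0.0, "turn": 9, "gripper": 1},
    {"x": 0.1, "y": -0.034, "z": 0.0, "turn": 18, "gripper": 1},
    {"x": 0.15, "y": -0.05, "z": 0.0, "turn": 27, "gripper": 1},
    {"x": 0.2, "y": -0.066, "z": 0.0, "turn": 36, "gripper": 1},
    {"x": 0.25, "y": -0.082, "z": 0.0, "turn": 45, "gripper": 1}
  ]
}}

```text
time: 2.42
tool_pos: [417.5, -427.9, 205.5]
tcp_rot: [[0.9, -0.437, 0.0], [-0.437, -0.9, -0.0], [0.0, 0.0, -1.0]]
wrist_force: [-0.1, -0.1, 0.0]
opening: 0.501
grip_force: 0.0
```

```bash
python3 - <<'E'
from g import *
f=robot.grab_frame("wrist"); cv2.imwrite("pics/w2.png",f["pixels"]); o=robot.get_obs()
print(o["time"],o["tool_pos"],rel([448,-405,160]))
for n in("post_axis","strap_tip"):
    m=robot.mark_of(n,"wrist")
    if m: print(n,m[0]["score"],m[0]["position"],atz(f,m[0]["position"],172))
E
```

```text
2.475 [ 423.7216589  -422.39318014  205.43700778] [ 14.  -26.2  45.5]
post_axis 0.18 [0.5148, 0.102] [ 500.68911952 -289.67504267  172.        ]
strap_tip 0.81 [0.3515, 0.2572] [ 508.07054749 -368.29612983  172.        ]
```

View pics/w2.png

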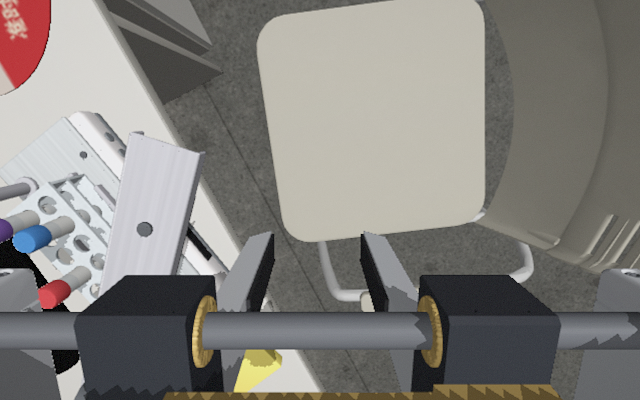

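The wrist view shows the strap at left with its tip at (165,141), and the fingers are on its trailing side as wanted. Now lower beside the flange.

Request:
{"method": "carry_out", "body": {
  "rows": [
    {"x": 0.006, "y": -0.01, "z": 0.015, "turn": 6, "gripper": 1},
    {"x": 0.012, "y": -0.02, "z": 0.03, "turn": 12, "gripper": 1},
    {"x": 0.018, "y": -0.03, "z": 0.051, "turn": 16, "gripper": 1},
    {"x": 0.018, "y": -0.03, "z": 0.051, "turn": 16, "gripper": 1}
  ]
}}

```text
time: 3.08
tool_pos: [444.6, -409.5, 153.3]
tcp_rot: [[0.749, -0.663, -0.002], [-0.663, -0.749, 0.001], [-0.003, 0.0, -1.0]]
wrist_force: [-0.6, 0.3, 0.3]
opening: 0.005
grip_force: 0.0
```

```bash
python3 - <<'E'
from g import *
o=robot.get_obs(); T=o["tool_pos"]
print(o["time"],T,np.round(o["tcp_rot"],3).tolist(),o["opening"],o["wrist_force"])
pa=np.array([368,-236.]); a=np.arctan2(T[1]-pa[1],T[0]-pa[0]); r=np.hypot(*(T[:2]-pa)); print("tool about post: r",r,"deg",np.degrees(a))
# finger centre on circle; offset 34 from strap centre line at r_along 172
for th in (-42,-35,-25,-15,-5,0,5,10.5):
    t=np.radians(th);u=np.array([np.cos(t),np.sin(t)]);n=np.array([u[1],-u[0]]); print(th,rel(np.r_[pa+u*172+n*34,154]))
E
```

```text
3.075 [ 444.59724551 -409.50667786  153.2547017 ] [[0.749, -0.663, -0.002], [-0.663, -0.749, 0.001], [-0.003, 0.0, -1.0]] 0.004666056056414647 [-0.58177296  0.2918093   0.30874214]
tool about post: r 189.6620818243623 deg -66.18018668851924
-42 [ -0.6 -43.7  -0.8]
-35 [  2.4 -64.9  -0.8]
-25 [  2.2 -95.4  -0.8]
-15 [  -3.2 -125.5   -0.8]
-5 [ -13.8 -154.2   -0.7]
0 [ -21.  -167.7   -0.7]
5 [ -29.3 -180.6   -0.7]
10.5 [ -39.6 -193.8   -0.7]
```

Request:
{"method": "carry_out", "body": {
  "rows": [
    {"x": 0.0, "y": -0.022, "z": 0.0, "turn": 0, "gripper": 1},
    {"x": 0.0, "y": -0.043, "z": 0.0, "turn": 0, "gripper": 1},
    {"x": 0.002, "y": -0.06, "z": 0.0, "turn": -5, "gripper": 1},
    {"x": 0.002, "y": -0.078, "z": 0.0, "turn": -11, "gripper": 1},
    {"x": 0.002, "y": -0.095, "z": 0.0, "turn": -17, "gripper": 1}
  ]
}}

```text
time: 3.7
tool_pos: [510.4, -339.9, 155.2]
tcp_rot: [[0.911, -0.412, 0.0], [-0.412, -0.911, -0.001], [0.001, 0.0, -1.0]]
wrist_force: [-0.4, -0.8, -0.2]
opening: 0.006
grip_force: 0.3
```

```bash
cat > s.py <<'E'
from g import *
o=robot.get_obs(); T=o["tool_pos"]
print(o["time"],T,np.round(o["tcp_rot"],3).tolist(),np.round(o["wrist_force"],1))
f=robot.grab_frame("scene")
pa=np.array([368,-236.])
m=robot.mark_of("strap_tip","scene")
if m: p=atz(f,m[0]["position"],172); print("tip",p,m[0]["score"],np.degrees(np.arctan2(p[1]-pa[1],p[0]-pa[0])))
for th in (-30,-25,-15,-5,0,5,8,10.5,13):
    t=np.radians(th);u=np.array([np.cos(t),np.sin(t)]);n=np.array([u[1],-u[0]]); print(th,rel(np.r_[pa+u*172+n*34,154]))
E
python3 s.py
```

```text
3.7 [ 510.4124047  -339.89084971  155.15351301] [[0.911, -0.412, 0.0], [-0.412, -0.911, -0.001], [0.001, 0.0, -1.0]] [-0.4 -0.8 -0.2]
-30 [-5.  16.2  1. ]
-25 [-1.2  1.4  1. ]
-15 [  2.5 -28.9   1. ]
-5 [  0.8 -59.5   1. ]
0 [ -2.  -74.5   1.1]
5 [ -6.1 -89.2   1.1]
8 [ -9.2 -97.9   1.1]
10.5 [ -12.1 -104.9    1.1]
13 [ -15.3 -111.9    1.1]
```

Request:
{"method": "carry_out", "body": {
  "rows": [
    {"x": 0.001, "y": -0.015, "z": 0.0, "turn": -5, "gripper": 1},
    {"x": 0.002, "y": -0.03, "z": 0.0, "turn": -10, "gripper": 1},
    {"x": 0.002, "y": -0.045, "z": 0.0, "turn": -15, "gripper": 1},
    {"x": 0.001, "y": -0.06, "z": 0.0, "turn": -20, "gripper": 1},
    {"x": -0.002, "y": -0.074, "z": 0.0, "turn": -25, "gripper": 1}
  ]
}}

```text
time: 4.42
tool_pos: [538.8, -272.5, 154.9]
tcp_rot: [[1.0, 0.007, 0.0], [0.007, -1.0, -0.001], [0.0, 0.001, -1.0]]
wrist_force: [0.1, -0.4, 0.1]
opening: 0.004
grip_force: 0.3
```

```bash
python3 s.py
```

```text
4.425 [ 538.76629302 -272.52390811  154.86742755] [[1.0, 0.007, 0.0], [0.007, -1.0, -0.001], [0.0, 0.001, -1.0]] [ 0.1 -0.4  0.1]
tip [ 556.8729762  -233.14409894  172.        ] 0.96 0.8662891406941086
-30 [-39.7  79.8   0.8]
-25 [-30.1  67.9   0.8]
-15 [-14.1  41.9   0.8]
-5 [-2.8 13.5  0.8]
0 [ 0.9 -1.4  0.8]
5 [  3.4 -16.5   0.8]
8 [  4.2 -25.6   0.8]
10.5 [  4.5 -33.2   0.8]
13 [  4.5 -40.9   0.8]
```

Request:
{"method": "carry_out", "body": {
  "rows": [
    {"x": 0.001, "y": -0.008, "z": 0.0, "turn": -3, "gripper": 1},
    {"x": 0.002, "y": -0.015, "z": 0.0, "turn": -6, "gripper": 1},
    {"x": 0.003, "y": -0.021, "z": 0.0, "turn": -9, "gripper": 1},
    {"x": 0.004, "y": -0.026, "z": 0.0, "turn": -10, "gripper": 1},
    {"x": 0.004, "y": -0.03, "z": 0.0, "turn": -10, "gripper": 1}
  ]
}}

```text
time: 5.15
tool_pos: [542.7, -241.7, 154.4]
tcp_rot: [[0.984, 0.18, -0.0], [0.18, -0.984, 0.0], [-0.0, -0.0, -1.0]]
wrist_force: [-0.1, -1.2, 1.3]
opening: 0.005
grip_force: 0.2
```

Request:
{"method": "carry_out", "body": {
  "rows": [
    {"x": 0.0, "y": -0.002, "z": 0.0, "turn": 0, "gripper": 1},
    {"x": 0.0, "y": -0.004, "z": 0.0, "turn": 0, "gripper": 1},
    {"x": 0.0, "y": -0.006, "z": 0.0, "turn": 0, "gripper": 1},
    {"x": 0.0, "y": -0.006, "z": 0.0, "turn": 0, "gripper": 1}
  ]
}}

```text
time: 5.65
tool_pos: [542.1, -238.9, 154.8]
tcp_rot: [[0.984, 0.178, 0.002], [0.178, -0.984, -0.004], [0.002, 0.004, -1.0]]
wrist_force: [6.5, -16.0, -6.4]
opening: 0.003
grip_force: 8.1
```

The force jumped to 16 N, so the strap is on its stop. Next I back off, rise and look.

Request:
{"method": "carry_out", "body": {
  "rows": [
    {"x": 0.0, "y": -0.004, "z": 0.0, "turn": 0, "gripper": 1},
    {"x": 0.0, "y": 0.01, "z": 0.0, "turn": 0, "gripper": 1},
    {"x": 0.0, "y": 0.035, "z": 0.0, "turn": 0, "gripper": 1},
    {"x": 0.0, "y": 0.04, "z": -0.05, "turn": 0, "gripper": 1},
    {"x": 0.0, "y": 0.04, "z": -0.1, "turn": 0, "gripper": 1}
  ]
}}

```text
time: 6.28
tool_pos: [548.5, -275.7, 255.3]
tcp_rot: [[0.984, 0.18, -0.001], [0.18, -0.984, 0.001], [-0.001, -0.001, -1.0]]
wrist_force: [0.9, 0.3, 0.9]
opening: 0.003
grip_force: 0.0
```

```bash
python3 - <<'E'
from g import *
F={}
for c in ("scene","side"): F[c]=robot.grab_frame(c)
a=cv2.resize(F["scene"]["pixels"][170:330,150:350],None,fx=2.5,fy=2.5);b=cv2.resize(F["side"]["pixels"][140:300,180:320],None,fx=2,fy=2.5)
cv2.imwrite("pics/c3.png",np.hstack([a,b]))
o=robot.get_obs(); print(o["time"],o["tool_pos"],np.round(o["tcp_rot"],3).tolist())
for n in("post_axis","strap_tip","lever_end"):
    rs=[]
    for c in F:
        m=robot.mark_of(n,c)
        if m: print(n,c,round(m[0]["score"],2),atz(F[c],m[0]["position"],172 if n!="lever_end" else 262)); rs.append(ray(F[c],m[0]["position"]))
    if len(rs)>1: print(tri(rs))
E
```

```text
6.375 [ 550.78835054 -276.12820703  259.76265594] [[0.984, 0.18, 0.007], [0.18, -0.984, -0.003], [0.006, 0.004, -1.0]]
post_axis scene 0.58 [ 366.60184944 -239.04825547  172.        ]
post_axis side 0.67 [ 363.26813373 -224.43442702  172.        ]
(array([ 364.91889059, -229.57740387,  170.3511539 ]), [np.float64(4.134287018239785), np.float64(4.134287018239782)])
strap_tip scene 0.75 [ 554.91910562 -189.38779496  172.        ]
strap_tip side 0.79 [ 562.19852299 -203.78537135  172.        ]
(array([ 554.41380485, -187.1327983 ,  166.34143096]), [np.float64(3.5348705506886207), np.float64(3.5348705506886455)])
lever_end scene 0.87 [ 414.65022612 -224.02326819  262.        ]
lever_end side 0.62 [ 398.87522878 -226.10689066  262.        ]
(array([ 421.64512668, -253.54258121,  276.55330292]), [np.float64(1.401709962267632), np.float64(1.4017099622676845)])
```

View pics/c3.png

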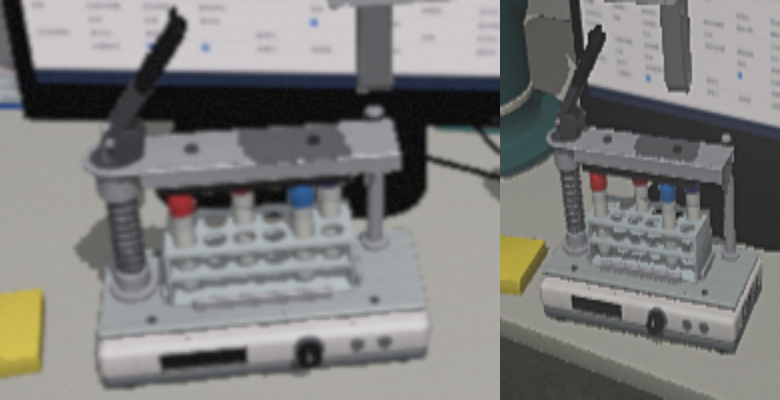

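The strap lies over the tubes against the pin, the lever is up and the tubes are upright. Next the finger goes behind the lever's upper face.

```bash
python3 - <<'E'
from g import *
o=robot.get_obs(); print(o["time"],o["tool_pos"])
u=np.array([.983,.182])
print(rel(np.r_[np.array([368,-236])+u*10,305]))
E
```

```text
6.675 [ 548.43330405 -275.08050335  253.2385814 ]
[-160.5  -71.1  -51.4]
```

Request:
{"method": "carry_out", "body": {
  "rows": [
    {"x": 0.0, "y": 0.0, "z": -0.035, "turn": 0, "gripper": 1},
    {"x": -0.03, "y": -0.015, "z": -0.053, "turn": 0, "gripper": 1},
    {"x": -0.075, "y": -0.035, "z": -0.053, "turn": 0, "gripper": 1},
    {"x": -0.12, "y": -0.055, "z": -0.053, "turn": 0, "gripper": 1},
    {"x": -0.16, "y": -0.071, "z": -0.053, "turn": 0, "gripper": 1}
  ]
}}

```text
time: 7.3
tool_pos: [376.9, -233.8, 306.7]
tcp_rot: [[0.984, 0.181, -0.001], [0.181, -0.984, 0.001], [-0.001, -0.001, -1.0]]
wrist_force: [1.0, -0.7, 0.7]
opening: 0.005
grip_force: 0.0
```

Request:
{"method": "carry_out", "body": {
  "rows": [
    {"x": 0.0, "y": 0.0, "z": 0.0, "turn": 0, "gripper": 1},
    {"x": 0.0, "y": 0.0, "z": 0.0, "turn": 0, "gripper": 1}
  ]
}}

```text
time: 7.55
tool_pos: [379.0, -234.4, 307.3]
tcp_rot: [[0.984, 0.181, -0.0], [0.181, -0.984, 0.0], [-0.0, -0.0, -1.0]]
wrist_force: [-0.2, -0.8, -0.3]
opening: 0.004
grip_force: 0.0
```

```bash
python3 - <<'E'
from g import *
o=robot.get_obs(); print(o["time"],o["tool_pos"],np.round(o["tcp_rot"],3).tolist(),np.round(o["wrist_force"],1))
u=np.array([.983,.182])
for r,z in((12,262),(27,262),(39,255),(72,196)):print(rel(np.r_[np.array([368,-236])+u*r,z]))
F={}
for c in ("scene","side"): F[c]=robot.grab_frame(c)
a=cv2.resize(F["scene"]["pixels"][130:290,130:330],None,fx=2,fy=2.5);b=cv2.resize(F["side"]["pixels"][100:260,150:330],None,fx=2,fy=2.5)
cv2.imwrite("pics/c4.png",np.hstack([a,b]))
E
```

```text
7.55 [ 379.03175486 -234.40708922  307.26469442] [[0.984, 0.181, -0.0], [0.181, -0.984, 0.0], [-0.0, -0.0, -1.0]] [-0.2 -0.8 -0.3]
[ 0.9 -0.4 45.3]
[15.9 -0.5 45.3]
[27.9 -0.5 52.3]
[ 60.9  -0.5 111.3]
```

View pics/c4.png

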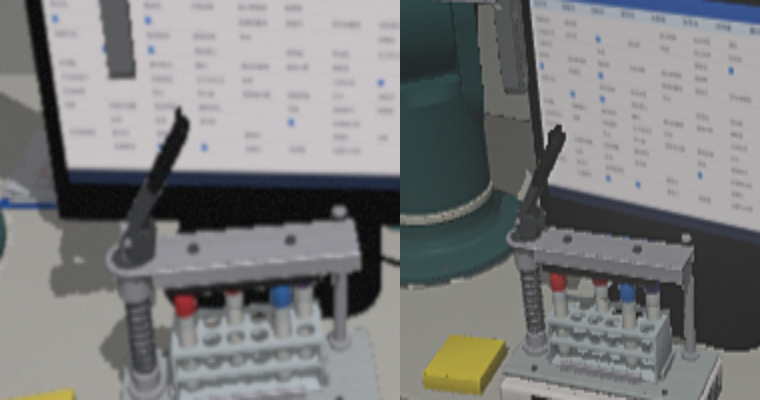

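The finger is above and behind the lever: its tip is at about (120,75) in the left crop and the lever's lip at (182,115). Now descend and sweep along the arc.

Request:
{"method": "carry_out", "body": {
  "rows": [
    {"x": 0.0, "y": -0.001, "z": 0.02, "turn": 0, "gripper": 1},
    {"x": 0.001, "y": -0.001, "z": 0.045, "turn": 0, "gripper": 1},
    {"x": 0.009, "y": -0.001, "z": 0.045, "turn": 0, "gripper": 1},
    {"x": 0.018, "y": -0.001, "z": 0.046, "turn": 0, "gripper": 1},
    {"x": 0.028, "y": -0.001, "z": 0.052, "turn": 0, "gripper": 1}
  ]
}}

```text
time: 8.28
tool_pos: [407.4, -228.5, 256.2]
tcp_rot: [[0.984, 0.181, 0.001], [0.181, -0.984, -0.001], [0.001, 0.001, -1.0]]
wrist_force: [-2.1, -0.7, 3.0]
opening: 0.004
grip_force: 1.3
```

```bash
python3 - <<'E'
from g import *
o=robot.get_obs(); print(o["time"],o["tool_pos"],np.round(o["wrist_force"],1))
u=np.array([.983,.182])
for r,z in((39,255),(49,246),(58,235),(65,223),(70,210),(72,196)):print(rel(np.r_[np.array([368,-236])+u*r,z]))
E
```

```text
8.275 [ 407.40117347 -228.49814398  256.17832502] [-2.1 -0.7  3. ]
[-1.1  0.2  1.2]
[ 8.9  0.2 10.2]
[17.9  0.2 21.2]
[24.8  0.1 33.2]
[29.8  0.1 46.2]
[31.8  0.1 60.2]
```

Contact is made at about 3 N, as expected, so I continue along the arc.

Request:
{"method": "carry_out", "body": {
  "rows": [
    {"x": 0.005, "y": 0.0, "z": 0.005, "turn": 0, "gripper": 1},
    {"x": 0.01, "y": 0.0, "z": 0.01, "turn": 0, "gripper": 1},
    {"x": 0.014, "y": 0.0, "z": 0.016, "turn": 0, "gripper": 1},
    {"x": 0.018, "y": 0.0, "z": 0.022, "turn": 0, "gripper": 1},
    {"x": 0.022, "y": 0.0, "z": 0.028, "turn": 0, "gripper": 1}
  ]
}}

```text
time: 8.9
tool_pos: [427.9, -224.4, 227.0]
tcp_rot: [[0.984, 0.181, -0.0], [0.181, -0.984, 0.0], [-0.0, -0.0, -1.0]]
wrist_force: [-1.0, -0.5, 2.9]
opening: 0.005
grip_force: 1.2
```

Request:
{"method": "carry_out", "body": {
  "rows": [
    {"x": 0.003, "y": 0.0, "z": 0.007, "turn": 0, "gripper": 1},
    {"x": 0.005, "y": 0.0, "z": 0.014, "turn": 0, "gripper": 1},
    {"x": 0.007, "y": 0.0, "z": 0.02, "turn": 0, "gripper": 1},
    {"x": 0.009, "y": 0.0, "z": 0.026, "turn": 0, "gripper": 1},
    {"x": 0.009, "y": 0.0, "z": 0.031, "turn": 0, "gripper": 1}
  ]
}}

```text
time: 9.52
tool_pos: [436.6, -222.8, 196.1]
tcp_rot: [[0.984, 0.181, -0.0], [0.181, -0.984, 0.0], [-0.0, -0.0, -1.0]]
wrist_force: [-1.5, 0.6, 25.0]
opening: 0.007
grip_force: 12.8
```

The lever met its end at z = 196 mm, as given, with 25 N. I hold briefly, then lift clear.

Request:
{"method": "carry_out", "body": {
  "rows": [
    {"x": 0.0, "y": 0.0, "z": 0.001, "turn": 0, "gripper": 1},
    {"x": 0.0, "y": 0.0, "z": 0.001, "turn": 0, "gripper": 1},
    {"x": -0.002, "y": 0.0, "z": -0.015, "turn": 0, "gripper": 1},
    {"x": -0.002, "y": 0.0, "z": -0.06, "turn": 0, "gripper": 1},
    {"x": -0.002, "y": 0.0, "z": -0.11, "turn": 0, "gripper": 1}
  ]
}}

```text
time: 10.15
tool_pos: [434.1, -222.8, 307.8]
tcp_rot: [[0.984, 0.181, -0.001], [0.181, -0.984, 0.001], [-0.001, -0.001, -1.0]]
wrist_force: [1.5, -0.8, 0.2]
opening: 0.006
grip_force: 0.0
```

```bash
python3 - <<'E'
from g import *
F={}
for c in ("scene","side"): F[c]=robot.grab_frame(c)
a=cv2.resize(F["scene"]["pixels"][150:310,140:340],None,fx=2,fy=2.5);b=cv2.resize(F["side"]["pixels"][120:280,150:330],None,fx=2,fy=2.5)
cv2.imwrite("pics/c5.png",np.hstack([a,b])); o=robot.get_obs(); print(o["time"],o["tool_pos"],o["wrist_force"])
for c in F:
    for n,z in(("lever_end",196),("strap_tip",166.5)):
        m=robot.mark_of(n,c)
        if m: print(n,c,m[0]["score"],atz(F[c],m[0]["position"],z))
E
```

```text
10.25 [ 436.10258615 -223.66851797  311.58324638] [ 0.63486681  0.16456542 -0.14573411]
lever_end scene 0.83 [ 454.70501801 -216.97438957  196.        ]
strap_tip scene 0.59 [ 556.43865554 -197.49369184  166.5       ]
lever_end side 0.92 [ 445.10909872 -213.41429058  196.        ]
strap_tip side 0.66 [ 561.61737291 -193.04267592  166.5       ]
```

View pics/c5.png

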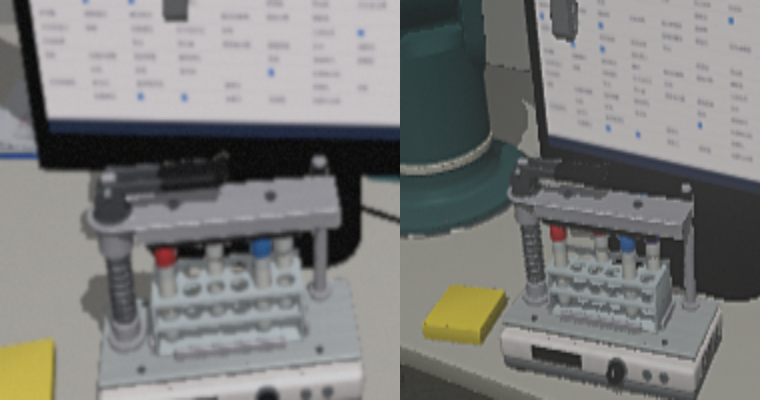

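The lever lies level over the strap, the strap is on its stop, the pad is on the upright caps and the hand is clear at the top. I'm handing the job in.

```bash
python3 -c "
from station import robot
print(robot.sign_off())"
```

```text
the job is handed in; nothing more can be done
None
```

The strap was pushed round to its stop, then the lever pushed home, with the hand left clear; the job is handed in at about 10 s. The last pictures show the pad down on four upright tubes, but I had no reading of the force on each cap and no verdict came back.

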